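# Set out the service mat for the next two jobs

## Robot

A 6-joint arm with a two-finger parallel gripper is mounted at the origin on a cart in front of the work surface, level with it; the furniture and walls round the work are solid. World frame = base frame: x ahead of the robot, y to its left, z up, the work surface at z = 0. Lengths are in mm, angles in rad, forces in N, time in s.
With the tool pointing down it reaches from about 300 to 775 mm from the base axis. Payload 14.6 kg.
Tool frame: the origin (TCP) lies midway between the tips of the shut fingers; the grasp point (between the pads) lies 19 mm behind it (manip.hold_point_z is the distance from the TCP to the grasp point, in mm); z points along the fingers, y is the direction in which the jaws open and shut (so a half turn about z gives the same grasp; the last joint's range is limited). The gripper opens to 94 mm and grips with 3 to 60 N. Pads are 16 mm wide; open, the fingers measure 119 mm over their backs; the gripper's body (75 mm by 177 mm) begins 78 mm behind the grasp point.
Start: joints at [1.049, 0.3, 1.521, -0, 1.321, -0.067], TCP at [241.601, 494.083, 205.446] pointing down, gripper open.
Joint ranges: [-3.03, 3.03], [-0.79, 2.21], [0.23, 2.52], [-1.04, 4.18], [0, 3.07], [-2.55, 2.55]. Speed limits (rad/s): [2.22, 2.22, 2.57, 3.14, 3.14, 3.14].

## Interface

Orientations are given as [roll, pitch, yaw] about the fixed x, y, z axes, in that order (R = Rz(yaw) Ry(pitch) Rx(roll)).
In Python, from cell import manip gives the robot as it stands.
- The arm moves only by the shell command python3 -m crank 'ROWS' [OPENING] [FORCE]. ROWS is JSON, a list of rows, each an object with "offset": the shift along the world's x, y, z in m, a list of three; "spin": the turn about the world's z in degrees. In form: [{"offset": [dx, dy, dz], "spin": spin}, ...]. A call has exactly 8 rows; each row is the pose to reach, as a shift and turn from the pose measured when the call began; what a row does not reach only later rows make up. A row lasts 1/12 s, in which the tool goes at most 41.7 mm and 7.16 degrees, less where a joint would pass 70% of its speed; a pose out of reach is approached as far as the arm can. A call with a gripper value outside its range is refused whole. OPENING is the opening, from 0 (shut) to 1 (fully open), set as the call begins (- or left out, the last holds). The fingers move at their own pace and stop on an object; FORCE is the grip in N (left out, the last holds). Time passes only in rows, so rows that repeat a pose let the fingers close, or fill a call up. It gives the time, the measured TCP pose, the force and the opening at its end, in the units of the state.
- manip.read_state(): the state, without advancing time (a new reading comes with each control period).
- manip.camera(name): name is "scene" or "top" or "wrist"; returns a dict with "pixels" (480x640x3 uint8, red, green, blue), "fx", "fy", "cx", "cy" (pixels), "extrinsics" (4x4, takes a point from world to camera coordinates); the wrist camera has in their place "hand_eye" (4x4, takes a point from camera to tool coordinates, whose origin is the TCP and whose axes are the flange's). Camera axes: x right, y down, z forward; pixel columns grow to the right and rows downward; lengths in mm; the calibration is good to about 2 mm. A picture is of the moment at which its call begins: read the wrist's pose just before it. There is no depth.
- manip.sign_off(): hands the job in, once; it reports no verdict.
Trained networks look in a picture, given as the dict that the camera call returned (one of the last four; its "shot" number tells which), for a name from the list of things; names that differ only in an ending like _2 or _b are one class to them, and where a whole thing is asked for, a point or a joint stands for the part that bears it (a point fixed in the world has none). Each returns a list of dicts, best first, with "conf" (0 to 1); they miss things now and then, are a little off and sometimes report something else, mostly with a low value. They report only what shows in the picture. A call takes as long as a camera call.
- manip.search_frame(picture, name): "location" ([x, y, z] in mm, in world coordinates, good to about 4 mm: the middle of the surface that is visible of it).
- manip.masks_of(picture, name): "mask" (480x640 bool, what is visible of it).
The state is a dict: "clock": time; "joints": joint angles; "qd": joint speeds; "effort": joint torques, N m; "eef_pos": TCP position; "eef_rot": TCP orientation; "wrist_force": force on the tool from outside, world axes, zero at the start; "moment": the same for the moment, N m; "finger_gap": finger opening in mm.
Only numpy, scipy, OpenCV 4.12 (cv2) and the standard library are available. Lean on these libraries where they do the work, as an engineer would, in place of code of your own. Each camera call takes 0.05 s, during which the arm holds its last target. There are 200 camera calls.

## Task

Set out the green mat for the next two jobs, each thing standing or lying flat in the middle of its painted square, with left and right as seen from the robot: in the row of the yellow chain-oil bottle, the grease jar goes left of the bottle and the black bottom-bracket cup right of it, with the small light-grey lockring tool standing upright, centred, on top of the cup; in the row of the grey sealant bottle, the blue tape roll goes left of the bottle and the red spoke key right of it. The two bottles on the mat stay where they are, and the black tape roll and the white oil bottle beside the mat are not needed: leave them alone.

Things in the scene. Friction and masses are not known exactly. Their poses are not given: they have to be found in the camera images.
- mat: Green rubber mat fixed on the bench, 220 (x) x 300 (y) x 3 mm thick, with six white painted square outlines of 76 mm (paint only, flat). Origin: centre of its underside; x points away from the robot, y to the robot's left (turned by up to 0.25 rad), z up. Square centres lie at x = -55 (near row) or +55 mm (far row) and y = +100 (left), 0 (middle), -100 mm (right); the surface is at z = 3 mm. A line parts the two rows.
- chain_lube: Yellow drip bottle of chain oil with black cap and bands, 42 mm across, 126 mm tall, loose, standing in the middle square of one row (either row). Stays there. Origin: centre of the underside; z up.
- sealant: Grey and green sealant bottle with green cap, 54 mm across, 136 mm tall, loose, standing in the middle square of the other row. Stays there. Origin: centre of the underside; z up.
- blue_tape: Blue tape roll lying flat, 62 mm across, 19 mm high, with an open core about 26 mm wide. To be moved. Origin: centre of the underside; z up.
- grease_jar: White and red grease jar with black screw lid, upright, body 51 mm and lid 54 mm across (lid from 54 to 70 mm up), 70 mm tall. To be moved. Origin: centre of the underside; z up.
- bb_cup: Black bottom-bracket cup, notched flange down, 24 mm high: flange about 44 to 47 mm across up to 15 mm high, above it a neck 34 mm across with a shallow hole about 14 to 20 mm wide in its top. To be moved (a black round part left of the red carton is not meant). Origin: centre of the underside; z up.
- lockring_tool: Light grey metal lockring tool standing upright, round body 25 mm across and 34 mm tall with a pin 8 mm across on top, 48 mm in all; its flat 25 mm foot rests on the rim of the cup's neck without entering the hole. To be moved (a like one far to the left, behind the red carton, is not meant). Origin: centre of the underside; z up.
- spoke_key: Red flat spoke key with a small grey-white tab, 34 x 43 x 9 mm, lying flat: a red disc 34 mm across centred at y = +4 mm in its own frame, the tab 8 mm wide reaching to y = -22 mm. To be moved; its turn in the square does not matter. Origin: centre of the underside; z up.
- black_tape: Black tape roll lying flat, 68 mm across, 18 mm high. Not needed; leave alone. Origin: centre of the underside; z up.
- oil_bottle: White and blue oil bottle with red cap, 60 mm across, 151 mm tall, standing to the right of the mat. Not needed; leave alone. Origin: centre of the underside; z up.

How it is judged:
By the outcome, as a careful person would: the job done as asked, in the order asked, and still so for the second after the job is handed in, with the robot touching nothing.
It also fails if it takes over 131 s, if anything falls off the work surface, if the arm or the gripper's body presses on something with over 40 N, if the wrist force passes 120 N, or if a joint passes its speed limit or range.

## Working session

There is one attempt and no reset: what is moved stays moved. The work goes in short steps, Python scripts to look and compute and a shell command to move; the robot and the scene stay as the last step left them, time stands still between calls to the robot, and variables do not carry over. Pictures are saved under pics/ and viewed, about 12 in all and at most 16, crops included, and the job is handed in when it is done.

```bash
mkdir -p pics; ls
cat > h.py <<'E'
import numpy as np, cv2, json
from cell import manip
def save(p,n,crop=None,s=1):
    im=p["pixels"][:,:,::-1]
    if crop: x0,y0,x1,y1=crop; im=im[y0:y1,x0:x1]
    if s!=1: im=cv2.resize(im,None,fx=s,fy=s,interpolation=cv2.INTER_CUBIC)
    cv2.imwrite(f"pics/{n}.png",im)
def ext(p,st=None):
    """camera->world 4x4"""
    if "extrinsics" in p: return np.linalg.inv(np.array(p["extrinsics"]))
    from scipy.spatial.transform import Rotation as R
    T=np.eye(4);T[:3,:3]=R.from_euler("xyz",st["eef_rot"]).as_matrix();T[:3,3]=st["eef_pos"]
    return T@np.array(p["hand_eye"])
def ray(p,u,v,z,st=None):
    T=ext(p,st); d=T[:3,:3]@np.array([(u-p["cx"])/p["fx"],(v-p["cy"])/p["fy"],1]); o=T[:3,3]
    return o+d*(z-o[2])/d[2]
def proj(p,X,st=None):
    c=np.linalg.inv(ext(p,st))@np.append(X,1); return p["fx"]*c[0]/c[2]+p["cx"],p["fy"]*c[1]/c[2]+p["cy"]
E
python3 - <<'E'
from h import *
st=manip.read_state(); print(st["clock"],st["eef_pos"],st["eef_rot"],st["finger_gap"])
for c in ["top","scene"]:
    p=manip.camera(c); save(p,c+"0"); print(c,ext(p)[:3,3].round(),p["fx"])
    for n in ["mat","chain_lube","sealant","blue_tape","grease_jar","bb_cup","lockring_tool","spoke_key","black_tape","oil_bottle"]:
        print(n,[(np.round(d["location"]).tolist(),round(d["conf"],2)) for d in manip.search_frame(p,n)][:3])
E
```

```text
pics
0.0 [241.47982218 493.84599266 204.89018999] [-3.14042633e+00 -9.29044558e-05  2.68674258e+00] 93.8308091954294
top [ 383.    3. 1267.] 548.7766934128543
mat [([550.0, -69.0, 1.0], 0.96), ([514.0, 233.0, 18.0], 0.29)]
chain_lube [([493.0, -67.0, 98.0], 0.57)]
sealant [([601.0, -76.0, 106.0], 0.64)]
blue_tape [([516.0, 233.0, 19.0], 0.66)]
grease_jar [([409.0, 325.0, 72.0], 0.75)]
bb_cup [([577.0, -355.0, 113.0], 0.23)]
lockring_tool [([645.0, 208.0, 35.0], 0.5)]
spoke_key [([519.0, 344.0, 11.0], 0.56)]
black_tape [([393.0, 206.0, 19.0], 0.6)]
oil_bottle [([575.0, -352.0, 112.0], 0.78)]
scene [-175. -417.  794.] 518.3423872695138
mat [([531.0, -108.0, 5.0], 0.57), ([515.0, 341.0, 9.0], 0.45)]
chain_lube [([480.0, -74.0, 69.0], 0.76)]
sealant [([585.0, -87.0, 82.0], 0.77)]
blue_tape []
grease_jar [([396.0, 324.0, 55.0], 0.81)]
bb_cup [([478.0, -77.0, 70.0], 0.74), ([426.0, -328.0, 7.0], 0.71)]
lockring_tool []
spoke_key []
black_tape [([390.0, 206.0, 20.0], 0.57), ([530.0, -105.0, 3.0], 0.46)]
oil_bottle [([562.0, -363.0, 84.0], 0.56)]
```

View pics/top0.png

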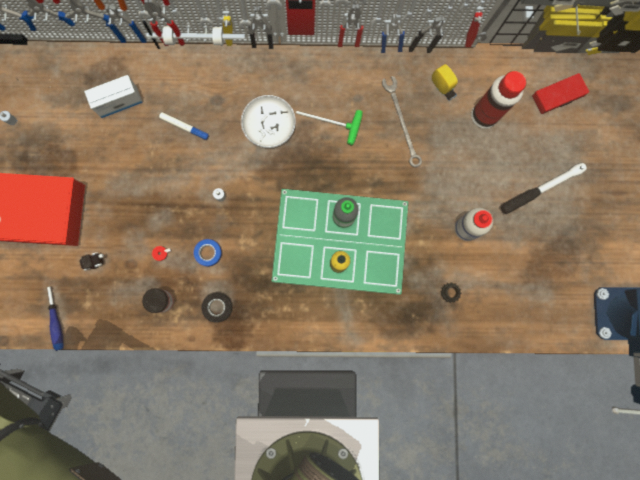

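View pics/scene0.png

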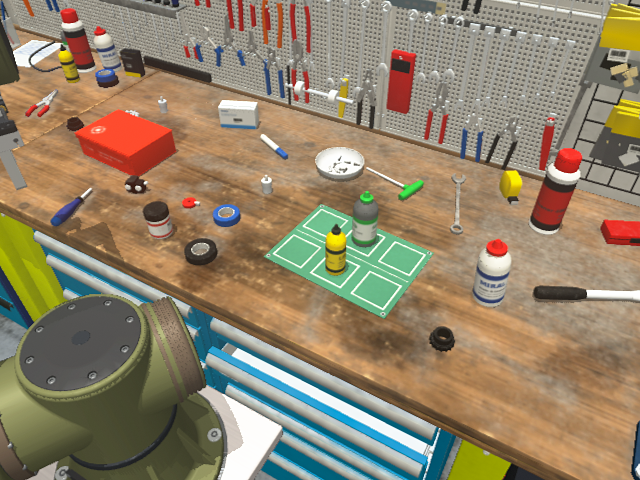

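The top view shows the cup at pixel (451,292), the tool at (218,194), the key at (160,253), the blue roll at (207,252) and the jar at (157,300). The chain oil is in the near row (341,261) and the sealant in the far row (346,211). Next I measure each of them.

```bash
cat >> h.py <<'E'
def mat_pose(p,st=None):
    hsv=cv2.cvtColor(p["pixels"],cv2.COLOR_RGB2HSV)
    m=cv2.inRange(hsv,(62,60,50),(90,255,255))
    m=cv2.morphologyEx(m,cv2.MORPH_CLOSE,np.ones((9,9)))
    c=max(cv2.findContours(m,0,1)[0],key=cv2.contourArea)
    q=cv2.convexHull(c)[:,0,:].astype(float)
    w=np.array([ray(p,u,v,3,st)[:2] for u,v in q],np.float32)
    return cv2.minAreaRect(w)
def cells(c,th):
    R=np.array([[np.cos(th),-np.sin(th)],[np.sin(th),np.cos(th)]])
    return {k:(np.array(c)+R@np.array(v)).round(1) for k,v in dict(nl=(-55,100),nr=(-55,-100),fl=(55,100),fr=(55,-100),nm=(-55,0),fm=(55,0)).items()}
E
python3 - <<'E'
from h import *
p=manip.camera("top")
r=mat_pose(p); print(r)
for n,z in [("blue_tape",19),("grease_jar",70),("bb_cup",15),("lockring_tool",34),("spoke_key",9)]:
    for d in manip.masks_of(p,n)[:3]:
        m=d["mask"].astype(np.uint8); v,u=np.nonzero(m)
        print(n,round(d["conf"],2),m.sum(),u.mean().round(1),v.mean().round(1),ray(p,u.mean(),v.mean(),z).round(1)[:2])
g=p["pixels"].max(2)
print(ray(p,451,292,12), ray(p,218,194,48),ray(p,160,253,9))
im=np.hstack([p["pixels"][y-40:y+40,x-40:x+40] for x,y in [(218,194),(160,253),(451,292),(157,300)]])
cv2.imwrite("pics/crops.png",cv2.resize(im[:,:,::-1],None,fx=2.5,fy=2.5))
E
```

```text
((548.523681640625, -73.423583984375), (299.1344909667969, 218.89804077148438), 84.89676666259766)
blue_tape 0.24 217 450.6 292.7 [ 429.8 -323.6]
grease_jar 0.86 635 157.6 300.1 [405.7 325.3]
bb_cup 0.55 233 450.4 292.3 [ 430.8 -324.2]
lockring_tool 0.56 103 219.2 194.3 [647.9 205.9]
spoke_key 0.48 174 160.4 252.9 [514.7 340.2]
[ 431.6802665  -326.32719039   12.        ] [645.69565906 206.43946691  48.        ] [514.34606929 341.20734348   9.        ]
```

View pics/crops.png

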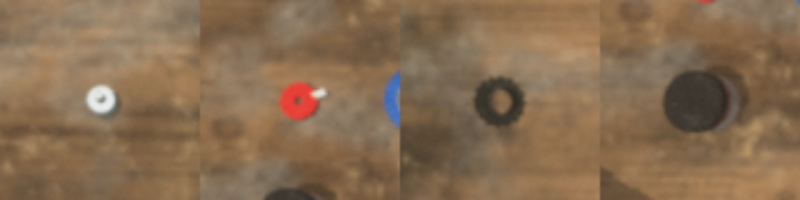

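```bash
python3 -m crank '[{"offset":[0.02,-0.02,0],"spin":-7},{"offset":[0.04,-0.04,0],"spin":-14},{"offset":[0.06,-0.06,0],"spin":-21},{"offset":[0.08,-0.08,0],"spin":-28},{"offset":[0.1,-0.1,0],"spin":-35},{"offset":[0.12,-0.12,0],"spin":-42},{"offset":[0.14,-0.14,0],"spin":-49},{"offset":[0.164,-0.168,0],"spin":-56}]' 1 30
python3 -m crank '[{"offset":[0,0,0],"spin":-7},{"offset":[0,0,0],"spin":-13},{"offset":[0,0,0],"spin":-13},{"offset":[0,0,0],"spin":-13},{"offset":[0,0,0],"spin":-13},{"offset":[0,0,0],"spin":-13},{"offset":[0,0,0],"spin":-13},{"offset":[0,0,0],"spin":-13}]'
cat > look.py <<'E'
import sys
from h import *
st=manip.read_state(); p=manip.camera("wrist"); print(np.round(st["eef_pos"],1),np.degrees(st["eef_rot"]).round(1),st["clock"],st["finger_gap"])
save(p,sys.argv[1])
for a in sys.argv[2:]:
    n,z=a.split(":")
    for d in manip.masks_of(p,n)[:2]:
        v,u=np.nonzero(d["mask"]); (a,b),r=cv2.minEnclosingCircle(np.c_[u,v].astype(np.float32))
        print(n,round(d["conf"],2),len(u),(u.min(),v.min(),u.max(),v.max()),"mean",ray(p,u.mean(),v.mean(),float(z),st).round(1)[:2],"circ",ray(p,a,b,float(z),st).round(1)[:2],np.round([a,b,r]))
E
python3 look.py w1 grease_jar:70 spoke_key:9 blue_tape:19
```

```text
clock: 2.07
eef_pos: [406.1, 325.6, 205.5]
eef_rot: [3.142, -0.0, 1.704]
wrist_force: [0.5, 0.1, 0.2]
finger_gap: 93.9
clock: 2.73
eef_pos: [405.9, 325.8, 205.6]
eef_rot: [3.141, -0.0, 1.479]
wrist_force: [0.5, 0.6, -0.3]
finger_gap: 94.1
[405.9 325.8 205.6] [180.   -0.   84.7] 2.7333 94.09898237763025
grease_jar 0.97 3665 (np.int64(293), np.int64(179), np.int64(358), np.int64(250)) mean [407.1 336.7] circ [407.7 337.3] [326. 215.  36.]
spoke_key 0.71 1200 (np.int64(419), np.int64(167), np.int64(456), np.int64(210)) mean [515.9 342.7] circ [516.4 340.1] [439. 189.  23.]
blue_tape 0.79 1193 (np.int64(411), np.int64(263), np.int64(476), np.int64(319)) mean [515.5 249.4] circ [516.1 236.8] [444. 294.  33.]
```

View pics/w1.png

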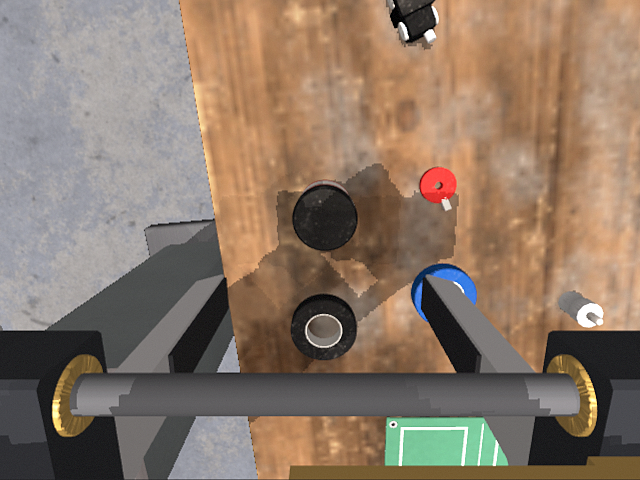

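Run:
```python
from h import *
st=manip.read_state(); w=manip.camera("wrist"); t=manip.camera("top")
print(ext(w,st).round(3)[:3],w["fx"])
def lid(p,roi,th):
    x0,y0,x1,y1=roi; g=p["pixels"][y0:y1,x0:x1].max(2); m=(g<th).astype(np.uint8)
    m=cv2.morphologyEx(m,cv2.MORPH_OPEN,np.ones((3,3)))
    c=max(cv2.findContours(m,0,1)[0],key=cv2.contourArea); (a,b),r=cv2.minEnclosingCircle(c); return a+x0,b+y0,r
for th in (45,60,75):
    a=lid(w,(285,170,370,260),th); b=lid(t,(138,280,176,320),th)
    print(th,np.round(a,1),ray(w,a[0],a[1],70,st)[:2].round(1),np.round(b,1),ray(t,b[0],b[1],70)[:2].round(1))
for n,X in [("w70",(406,330,70)),("w54",(406,330,54)),("w0",(406,330,0))]: print(n,np.round(proj(w,X,st),1),np.round(proj(t,X),1))
```

```text
[[ 9.96000e-01 -9.00000e-02 -2.30000e-02  4.12325e+02]
 [-9.30000e-02 -9.63000e-01 -2.52000e-01  3.98444e+02]
 [ 0.00000e+00  2.54000e-01 -9.67000e-01  3.85261e+02]] 396.0607327609352Traceback (most recent call last):
  File "<stdin>", line 9, in <module>
  File "<stdin>", line 7, in lid
ValueError: max() iterable argument is empty
```

Run:
```python
from h import *
st=manip.read_state(); w=manip.camera("wrist"); t=manip.camera("top")
big=cv2.resize(t["pixels"][260:340,100:260,::-1],None,fx=4,fy=4); im=np.vstack([big[:, :640], cv2.resize(w["pixels"][160:265,270:410,::-1],(347,260))[:, :]@np.eye(3) if False else np.pad(cv2.resize(w["pixels"][160:265,270:410,::-1],(347,260)),((0,0),(0,293),(0,0)))])
cv2.imwrite("pics/jar.png",im)
for n,X in [("70",(406,330,70)),("54",(406,330,54)),("0",(406,330,0))]: print(n,np.round(proj(w,X,st),1),np.round(proj(t,X),1))
print(ray(w,325,218,70,st),ray(t,155.4,300,70))
```

```text
70 [324.1 223.3] [155.4 299.9]
54 [324.1 219.3] [157.4 300.1]
0 [324.1 208.2] [163.7 300.6]
[407.11088986 334.34150359  70.        ] [405.87843603 329.92123704  70.        ]
```

View pics/jar.png

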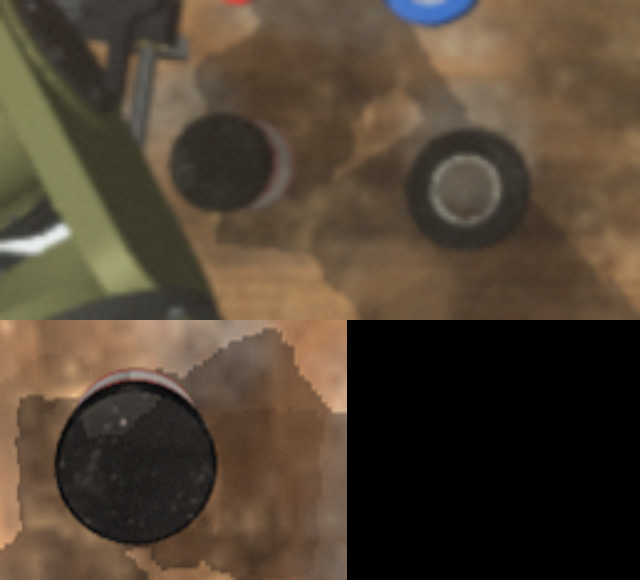

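```bash
python3 -m crank '[{"offset":[0,0.005,-0.03],"spin":0},{"offset":[0,0.005,-0.06],"spin":0},{"offset":[0,0.005,-0.09],"spin":0},{"offset":[0,0.005,-0.12],"spin":0},{"offset":[0,0.005,-0.145],"spin":0},{"offset":[0,0.005,-0.16],"spin":0},{"offset":[0,0.005,-0.16],"spin":0},{"offset":[0,0.005,-0.16],"spin":0}]'
python3 -m crank '[{"offset":[0,0,0],"spin":0},{"offset":[0,0,0],"spin":0},{"offset":[0,0,0],"spin":0},{"offset":[0,0,0],"spin":0},{"offset":[0,0,0],"spin":0},{"offset":[0,0,0],"spin":0},{"offset":[0,0,0],"spin":0},{"offset":[0,0,0],"spin":0}]' 0 30
```

```text
clock: 3.8
eef_pos: [406.0, 330.5, 45.5]
eef_rot: [-3.141, 0.0, 1.477]
wrist_force: [-0.4, 1.1, 0.7]
finger_gap: 93.7
clock: 4.47
eef_pos: [406.1, 330.6, 45.7]
eef_rot: [-3.141, 0.0, 1.478]
wrist_force: [0.6, 0.1, 2.5]
finger_gap: 52.7
```

```bash
python3 -m crank '[{"offset":[0,0,0.015],"spin":0},{"offset":[0,0,0.04],"spin":0},{"offset":[0.005,-0.015,0.055],"spin":0},{"offset":[0.015,-0.04,0.06],"spin":0},{"offset":[0.025,-0.07,0.06],"spin":0},{"offset":[0.035,-0.105,0.06],"spin":0},{"offset":[0.045,-0.14,0.06],"spin":0},{"offset":[0.055,-0.17,0.06],"spin":0}]'
python3 -m crank '[{"offset":[0.011,-0.034,0],"spin":0},{"offset":[0.021,-0.066,0],"spin":0},{"offset":[0.031,-0.096,0],"spin":0},{"offset":[0.038,-0.116,0],"spin":0},{"offset":[0.041,-0.126,0],"spin":0},{"offset":[0.0415,-0.1295,0],"spin":0},{"offset":[0.0415,-0.1295,0],"spin":0},{"offset":[0.0415,-0.1295,0],"spin":0}]'
cat > cl.py <<'E'
from h import *
st=manip.read_state(); w=manip.camera("wrist"); t=manip.camera("top"); save(w,"w2"); save(t,"t2")
r=mat_pose(t);print(r); print(cells(r[0],np.radians(r[2]-90)))
E
python3 cl.py
```

```text
clock: 5.13
eef_pos: [461.1, 158.6, 105.6]
eef_rot: [-3.141, 0.0, 1.478]
wrist_force: [0.8, 0.4, -2.2]
finger_gap: 52.8
clock: 5.8
eef_pos: [502.2, 30.0, 105.5]
eef_rot: [-3.14, 0.0, 1.478]
wrist_force: [-0.2, 0.6, -1.8]
finger_gap: 53.1
((548.6174926757812, -73.60708618164062), (298.6082763671875, 218.51644897460938), 84.82347106933594)
{'nl': array([502.9,  30.9]), 'nr': array([ 484.8, -168.2]), 'fl': array([612.4,  21. ]), 'fr': array([ 594.4, -178.2]), 'nm': array([493.8, -68.6]), 'fm': array([603.4, -78.6])}
```

View pics/w2.png

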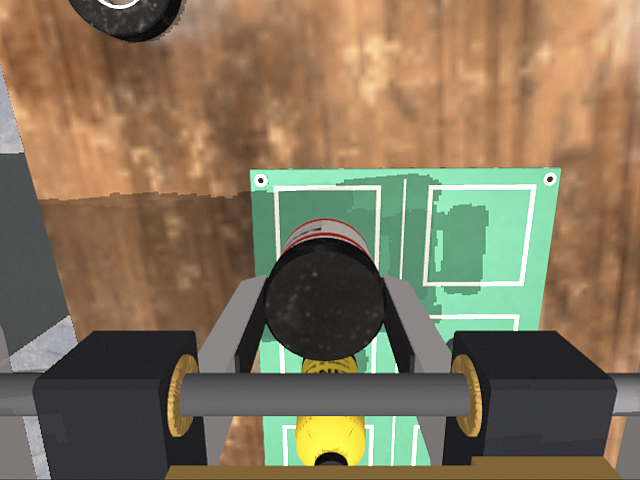

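The wrist view shows the held jar's lid near (325,300), and the far-left square's corners at (428,185), (536,185), (522,287) and (424,284). I'll compare wrist and top estimates of these.

Run:
```python
from h import *
st=manip.read_state(); w=manip.camera("wrist")
P=[ray(w,u,v,3,st)[:2] for u,v in [(428,185),(536,184),(522,287),(424,284)]]
print(np.round(P,1),np.mean(P,0).round(1))
for u,v in [(250,169),(560,168)]: print(ray(w,u,v,3,st)[:2].round(1))
th=np.radians(84.85-90); c=np.array([548.6,-73.5]); R=np.array([[np.cos(th),-np.sin(th)],[np.sin(th),np.cos(th)]])
for q in [(-110,150),(110,150)]: print("top corner",(c+R@q).round(1))
print("held lid by wrist", ray(w,325,300,st["eef_pos"][2]+24.5,st)[:2].round(1), st["eef_pos"][:2])
```

```text
[[578.8  62.7]
 [655.1  56.3]
 [647.9 -21.4]
 [573.8 -12.1]] [613.9  21.4]
[454.3  85.5]
[671.5  66.1]
top corner [452.5  85.8]
top corner [671.6  66. ]
held lid by wrist [502.7  36.4] [502.25544029  30.23500266]
```

```bash
python3 -m crank '[{"offset":[0.0005,-0.001,-0.015],"spin":0},{"offset":[0.0005,-0.0015,-0.03],"spin":0},{"offset":[0.0005,-0.0015,-0.044],"spin":0},{"offset":[0.0005,-0.0015,-0.052],"spin":0},{"offset":[0.0005,-0.0015,-0.0555],"spin":0},{"offset":[0.0005,-0.0015,-0.0565],"spin":0},{"offset":[0.0005,-0.0015,-0.0565],"spin":0},{"offset":[0.0005,-0.0015,-0.0565],"spin":0}]'
python3 -m crank '[{"offset":[0,0,0],"spin":0},{"offset":[0,0,0],"spin":0},{"offset":[0,0,0],"spin":0},{"offset":[0,0,0],"spin":0},{"offset":[0,0,0],"spin":0},{"offset":[0,0,0],"spin":0},{"offset":[0,0,0],"spin":0},{"offset":[0,0,0],"spin":0}]' 1
python3 -m crank '[{"offset":[0,0,0.03],"spin":0},{"offset":[0,0,0.06],"spin":0},{"offset":[0,0,0.09],"spin":0},{"offset":[0,0,0.12],"spin":0},{"offset":[-0.01,-0.03,0.15],"spin":0},{"offset":[-0.02,-0.07,0.17],"spin":0},{"offset":[-0.03,-0.11,0.17],"spin":0},{"offset":[-0.04,-0.15,0.17],"spin":0}]'
python3 -m crank '[{"offset":[-0.005,-0.04,0],"spin":0},{"offset":[-0.01,-0.08,0],"spin":0},{"offset":[-0.015,-0.12,0],"spin":0},{"offset":[-0.02,-0.15,0],"spin":0},{"offset":[-0.025,-0.18,0],"spin":0},{"offset":[-0.032,-0.207,0],"spin":0},{"offset":[-0.032,-0.207,0],"spin":0},{"offset":[-0.032,-0.207,0],"spin":0}]'
python3 look.py w3 bb_cup:24
python3 - <<'E'
from h import *
t=manip.camera("top"); save(t,"t3",(250,180,480,320),3.4)
for n,z in [("grease_jar",70),("bb_cup",20)]:
    for d in manip.masks_of(t,n)[:2]:
        v,u=np.nonzero(d["mask"]); print(n,d["conf"],u.min(),u.max(),v.min(),v.max(),ray(t,u.mean(),v.mean(),z).round(1))
E
```

```text
clock: 6.62
eef_pos: [503.2, 28.7, 49.8]
eef_rot: [3.141, 0.0, 1.479]
wrist_force: [-0.1, -0.3, -0.1]
finger_gap: 53.2
clock: 7.28
eef_pos: [503.2, 28.7, 49.8]
eef_rot: [3.141, 0.0, 1.479]
wrist_force: [-0.6, 0.4, -0.4]
finger_gap: 93.9
clock: 7.95
eef_pos: [464.1, -118.2, 221.4]
eef_rot: [3.138, 0.001, 1.48]
wrist_force: [1.7, -0.2, -0.8]
finger_gap: 94.2
clock: 8.62
eef_pos: [431.6, -326.0, 221.0]
eef_rot: [3.139, 0.0, 1.478]
wrist_force: [0.9, 0.4, 0.3]
finger_gap: 93.9
[ 431.6 -326.   221. ] [179.9   0.   84.7] 8.6167 93.90834623099008
bb_cup 0.66 1164 (np.int64(303), np.int64(189), np.int64(348), np.int64(232)) mean [ 433.3 -322.7] circ [ 433.  -323.1] [325. 211.  23.]
grease_jar 0.6 283 305 245 269 [502.3  30.9  70. ]
```

View pics/t3.png

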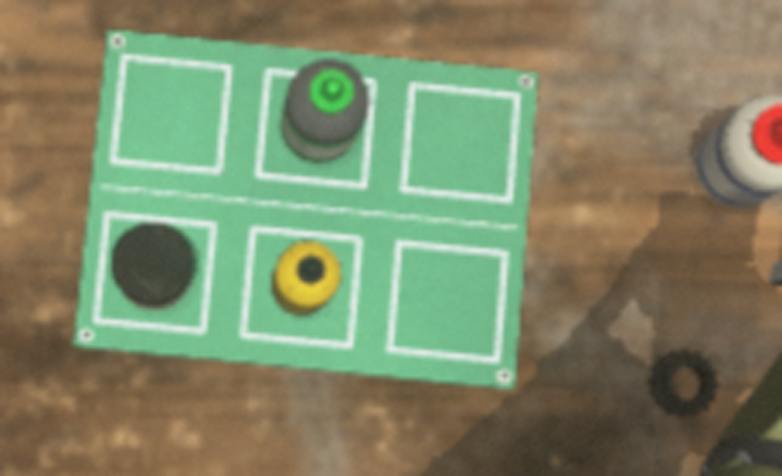

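View pics/w3.png

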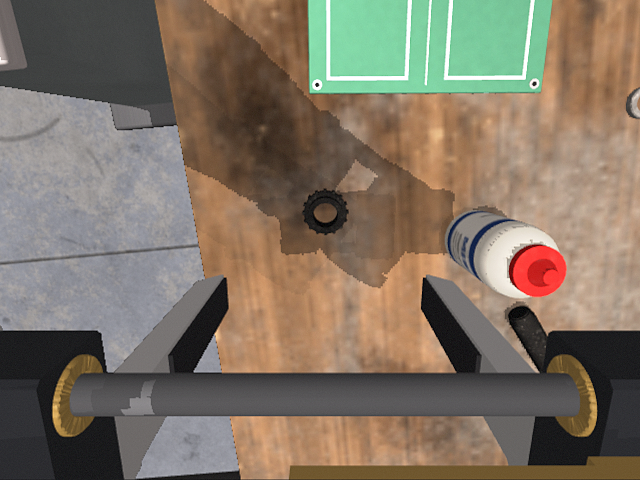

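The top view shows the jar centred in near-left, at (502.3,30.9) against a target of (502.9,30.9). The wrist view shows the cup at (325,211), so I grasp it next.

```bash
python3 -m crank '[{"offset":[0,0.001,-0.04],"spin":0},{"offset":[0,0.001,-0.08],"spin":0},{"offset":[0,0.0015,-0.12],"spin":0},{"offset":[0,0.0015,-0.155],"spin":0},{"offset":[0,0.0015,-0.185],"spin":0},{"offset":[0,0.0015,-0.205],"spin":0},{"offset":[0,0.0015,-0.217],"spin":0},{"offset":[0,0.0015,-0.217],"spin":0}]'
python3 -m crank '[{"offset":[0,0,0],"spin":0},{"offset":[0,0,0],"spin":0},{"offset":[0,0,0],"spin":0},{"offset":[0,0,0],"spin":0},{"offset":[0,0,0],"spin":0},{"offset":[0,0,0],"spin":0},{"offset":[0,0,0],"spin":0},{"offset":[0,0,0],"spin":0}]' 0 25
```

```text
clock: 9.53
eef_pos: [431.9, -321.6, 2.6]
eef_rot: [3.141, -0.001, 1.482]
wrist_force: [-1.2, 0.4, 0.4]
finger_gap: 93.6
clock: 10.2
eef_pos: [431.9, -321.6, 2.8]
eef_rot: [3.141, -0.001, 1.482]
wrist_force: [-0.3, -0.4, -0.1]
finger_gap: 44.0
```

```bash
python3 -m crank '[{"offset":[0,0,0.02],"spin":0},{"offset":[0.003,0.008,0.045],"spin":0},{"offset":[0.012,0.035,0.06],"spin":0},{"offset":[0.023,0.068,0.06],"spin":0},{"offset":[0.034,0.101,0.06],"spin":0},{"offset":[0.044,0.13,0.06],"spin":0},{"offset":[0.05,0.148,0.06],"spin":0},{"offset":[0.053,0.156,0.06],"spin":0}]'
python3 -m crank '[{"offset":[0,0,0],"spin":0},{"offset":[0,0,-0.005],"spin":0},{"offset":[0,0,-0.01],"spin":0},{"offset":[0,0,-0.01],"spin":0},{"offset":[0,0,-0.01],"spin":0},{"offset":[0,0,-0.01],"spin":0},{"offset":[0,0,-0.01],"spin":0},{"offset":[0,0,-0.01],"spin":0}]'
python3 look.py w4 bb_cup:69
```

```text
clock: 10.87
eef_pos: [485.4, -163.5, 62.8]
eef_rot: [3.141, -0.001, 1.485]
wrist_force: [-0.6, 0.8, 0.4]
finger_gap: 42.2
clock: 11.53
eef_pos: [485.4, -163.8, 52.9]
eef_rot: [3.141, -0.001, 1.484]
wrist_force: [0.9, -0.5, -0.6]
finger_gap: 41.8
[ 485.4 -163.8   52.9] [ 1.799e+02 -1.000e-01  8.500e+01] 11.5333 41.843285657458786
bb_cup 0.96 6541 (np.int64(280), np.int64(256), np.int64(370), np.int64(356)) mean [ 485.1 -164.1] circ [ 485.8 -164.2] [326. 306.  51.]
bb_cup 0.69 18145 (np.int64(487), np.int64(0), np.int64(639), np.int64(154)) mean [589.3 -80.8] circ [590.4 -77.3] [577.  76.  98.]
```

View pics/w4.png

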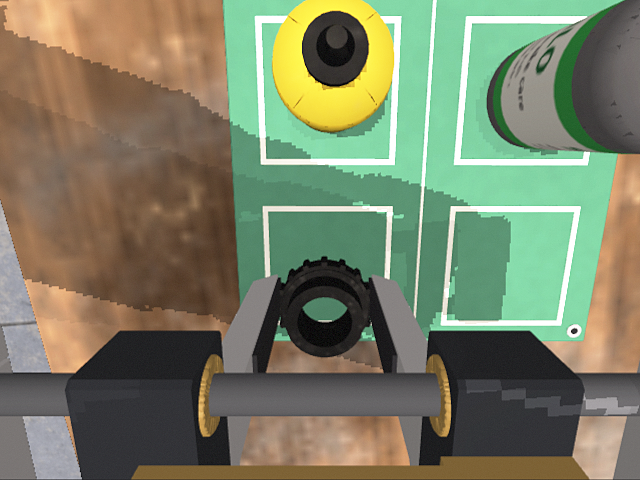

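```bash
python3 -m crank '[{"offset":[-0.0005,-0.002,-0.012],"spin":0},{"offset":[-0.0005,-0.003,-0.024],"spin":0},{"offset":[-0.0005,-0.003,-0.035],"spin":0},{"offset":[-0.0005,-0.003,-0.042],"spin":0},{"offset":[-0.0005,-0.003,-0.0455],"spin":0},{"offset":[-0.0005,-0.003,-0.047],"spin":0},{"offset":[-0.0005,-0.003,-0.047],"spin":0},{"offset":[-0.0005,-0.003,-0.047],"spin":0}]'
python3 -m crank '[{"offset":[0,0,0],"spin":0},{"offset":[0,0,0],"spin":0},{"offset":[0,0,0],"spin":0},{"offset":[0,0,0],"spin":0},{"offset":[0,0,0],"spin":0},{"offset":[0,0,0],"spin":0},{"offset":[0,0,0],"spin":0},{"offset":[0,0,0],"spin":0}]' 1
python3 -m crank '[{"offset":[0,0,0.03],"spin":0},{"offset":[0,0,0.07],"spin":0},{"offset":[0,0,0.11],"spin":0},{"offset":[0,0,0.15],"spin":0},{"offset":[0,0,0.19],"spin":0},{"offset":[0,-0.01,0.2],"spin":0},{"offset":[0,-0.03,0.2],"spin":0},{"offset":[0,-0.07,0.2],"spin":0}]'
python3 look.py w5 bb_cup:27
python3 - <<'E'
from h import *
t=manip.camera("top"); save(t,"t5",(330,200,420,310),5)
for d in manip.masks_of(t,"bb_cup")[:2]:
        v,u=np.nonzero(d["mask"]); print(d["conf"],len(u),u.min(),u.max(),v.min(),v.max(),ray(t,u.mean(),v.mean(),16).round(1))
E
```

```text
clock: 12.3
eef_pos: [485.2, -166.7, 6.2]
eef_rot: [3.14, -0.001, 1.485]
wrist_force: [-0.1, 0.4, -1.0]
finger_gap: 41.9
clock: 12.97
eef_pos: [485.2, -166.6, 6.2]
eef_rot: [3.14, -0.001, 1.485]
wrist_force: [0.1, 0.5, 1.2]
finger_gap: 91.8
clock: 13.63
eef_pos: [485.8, -235.6, 207.5]
eef_rot: [3.138, -0.0, 1.488]
wrist_force: [0.5, 0.3, -0.2]
finger_gap: 94.1
[ 485.8 -235.6  207.5] [179.8  -0.   85.2] 13.6333 94.14058503493604
bb_cup 0.63 1220 (np.int64(294), np.int64(122), np.int64(341), np.int64(170)) mean [ 485.2 -170.7] circ [ 484.1 -170.6] [316. 146.  25.]
0.62 245 374 393 259 277 [ 483.6 -170.7   16. ]
```

View pics/w5.png

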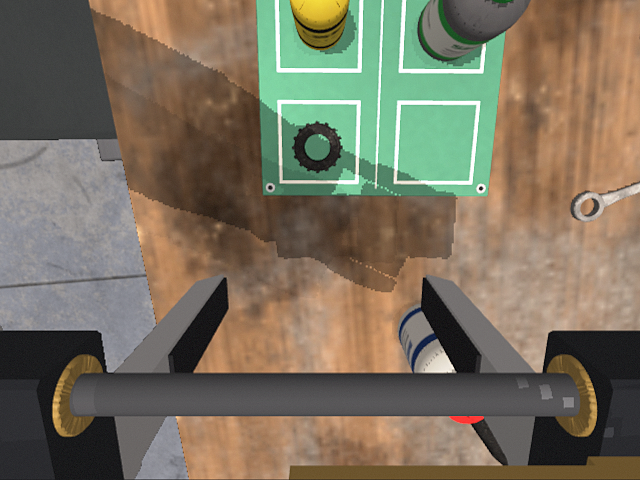

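The wrist view shows the cup at (317,146), with its square's centre near (319,143). That puts it about 2.5 mm right of the middle, which I accept. Next is the lockring tool.

```bash
python3 -m crank '[{"offset":[0.01,0.03,0],"spin":0},{"offset":[0.02,0.065,0],"spin":0},{"offset":[0.035,0.1,0],"spin":0},{"offset":[0.05,0.135,0],"spin":0},{"offset":[0.065,0.17,0],"spin":0},{"offset":[0.08,0.205,0],"spin":0},{"offset":[0.09,0.24,0],"spin":0},{"offset":[0.1,0.275,0],"spin":0}]'
python3 -m crank '[{"offset":[0.012,0.035,0],"spin":0},{"offset":[0.025,0.07,0],"spin":0},{"offset":[0.037,0.105,0],"spin":0},{"offset":[0.048,0.135,0],"spin":0},{"offset":[0.055,0.155,0],"spin":0},{"offset":[0.06,0.167,0],"spin":0},{"offset":[0.06,0.167,0],"spin":0},{"offset":[0.06,0.167,0],"spin":0}]'
python3 look.py w6 lockring_tool:34 blue_tape:19 spoke_key:9
python3 - <<'E'
import cv2
im=cv2.imread("pics/w6.png"); cv2.imwrite("pics/w6c.png",cv2.resize(im[150:290,230:420],None,fx=4,fy=4))
E
```

```text
clock: 14.5
eef_pos: [584.7, 40.7, 205.3]
eef_rot: [3.141, -0.001, 1.484]
wrist_force: [0.2, -0.9, 1.0]
finger_gap: 93.9
clock: 15.17
eef_pos: [644.1, 208.5, 204.8]
eef_rot: [-3.141, -0.001, 1.486]
wrist_force: [-1.0, -1.2, -0.4]
finger_gap: 94.0
[644.1 208.5 204.8] [-1.80e+02 -1.00e-01  8.51e+01] 15.1667 93.9690506909752
lockring_tool 0.6 666 (np.int64(320), np.int64(201), np.int64(346), np.int64(231)) mean [651.9 211.3] circ [652.3 211.5] [334. 216.  16.]
blue_tape 0.67 2867 (np.int64(155), np.int64(168), np.int64(225), np.int64(234)) mean [520.4 234.6] circ [520.5 234.9] [190. 200.  36.]
spoke_key 0.63 1405 (np.int64(149), np.int64(56), np.int64(189), np.int64(106)) mean [518.1 342.5] circ [518.7 339.8] [172.  82.  27.]
```

View pics/w6c.png

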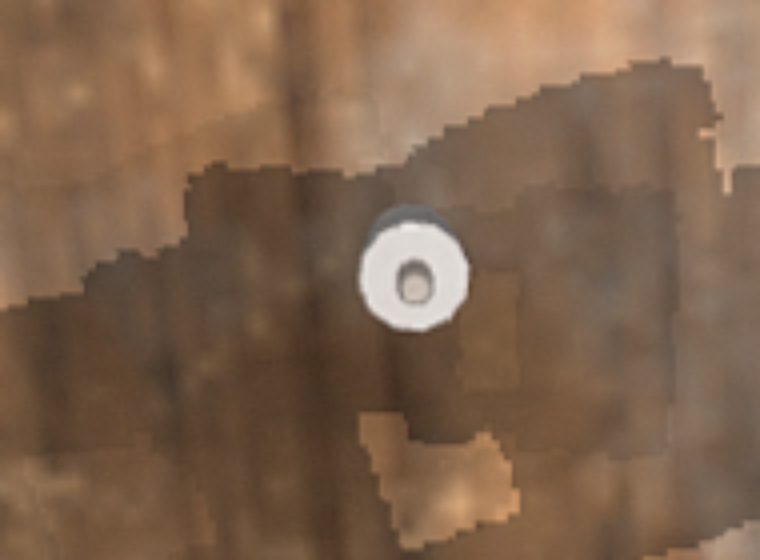

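```bash
python3 -m crank '[{"offset":[0.003,-0.001,-0.04],"spin":0},{"offset":[0.006,-0.001,-0.08],"spin":0},{"offset":[0.006,-0.001,-0.12],"spin":0},{"offset":[0.006,-0.001,-0.15],"spin":0},{"offset":[0.006,-0.001,-0.175],"spin":0},{"offset":[0.006,-0.001,-0.19],"spin":0},{"offset":[0.006,-0.001,-0.197],"spin":0},{"offset":[0.006,-0.001,-0.197],"spin":0}]'
python3 -m crank '[{"offset":[0,0,0],"spin":0},{"offset":[0,0,0],"spin":0},{"offset":[0,0,0],"spin":0},{"offset":[0,0,0],"spin":0},{"offset":[0,0,0],"spin":0},{"offset":[0,0,0],"spin":0},{"offset":[0,0,0],"spin":0},{"offset":[0,0,0],"spin":0}]' 0.2 15
python3 -m crank '[{"offset":[0,0,0],"spin":0},{"offset":[0,0,0],"spin":0},{"offset":[0,0,0],"spin":0},{"offset":[0,0,0],"spin":0},{"offset":[0,0,0],"spin":0},{"offset":[0,0,0],"spin":0},{"offset":[0,0,0],"spin":0},{"offset":[0,0,0],"spin":0}]' 0 25
```

```text
clock: 16.03
eef_pos: [650.3, 205.4, 8.0]
eef_rot: [-3.141, -0.001, 1.483]
wrist_force: [0.5, -0.3, -0.3]
finger_gap: 94.0
clock: 16.7
eef_pos: [650.3, 205.4, 8.0]
eef_rot: [-3.141, -0.001, 1.483]
wrist_force: [0.3, -0.6, 0.5]
finger_gap: 44.1
clock: 17.37
eef_pos: [650.3, 205.5, 8.0]
eef_rot: [-3.141, -0.001, 1.483]
wrist_force: [0.9, 0.5, 0.9]
finger_gap: 24.0
```

```bash
python3 -m crank '[{"offset":[0,0,0.015],"spin":0},{"offset":[0,0,0.045],"spin":0},{"offset":[0,0,0.08],"spin":0},{"offset":[0,0,0.115],"spin":0},{"offset":[-0.003,-0.007,0.15],"spin":0},{"offset":[-0.01,-0.023,0.175],"spin":0},{"offset":[-0.02,-0.046,0.18],"spin":0},{"offset":[-0.03,-0.07,0.18],"spin":0}]'
python3 -m crank '[{"offset":[-0.013,-0.03,0],"spin":0},{"offset":[-0.028,-0.063,0],"spin":0},{"offset":[-0.042,-0.096,0],"spin":0},{"offset":[-0.057,-0.129,0],"spin":0},{"offset":[-0.071,-0.162,0],"spin":0},{"offset":[-0.084,-0.192,0],"spin":0},{"offset":[-0.096,-0.218,0],"spin":0},{"offset":[-0.105,-0.24,0],"spin":0}]'
python3 -m crank '[{"offset":[-0.01,-0.022,0],"spin":0},{"offset":[-0.02,-0.045,0],"spin":0},{"offset":[-0.027,-0.06,0],"spin":0},{"offset":[-0.031,-0.068,-0.02],"spin":0},{"offset":[-0.031,-0.068,-0.045],"spin":0},{"offset":[-0.031,-0.068,-0.07],"spin":0},{"offset":[-0.031,-0.068,-0.09],"spin":0},{"offset":[-0.031,-0.068,-0.1],"spin":0}]'
python3 look.py w7 lockring_tool:114 bb_cup:27
```

```text
clock: 18.03
eef_pos: [620.5, 135.2, 191.8]
eef_rot: [3.138, -0.002, 1.484]
wrist_force: [1.0, -0.1, -0.8]
finger_gap: 24.5
clock: 18.7
eef_pos: [514.4, -106.4, 193.2]
eef_rot: [3.136, -0.002, 1.483]
wrist_force: [0.8, -0.5, -0.4]
finger_gap: 24.7
clock: 19.37
eef_pos: [482.6, -174.2, 91.8]
eef_rot: [3.138, -0.003, 1.483]
wrist_force: [0.6, -0.4, -0.5]
finger_gap: 24.4
[ 482.6 -174.2   91.8] [ 1.798e+02 -1.000e-01  8.500e+01] 19.3667 24.36749111850752
lockring_tool 0.63 3521 (np.int64(295), np.int64(258), np.int64(353), np.int64(333)) mean [ 482.6 -167.7] circ [ 482.8 -167. ] [325. 295.  38.]
bb_cup 0.64 2172 (np.int64(294), np.int64(209), np.int64(360), np.int64(267)) mean [ 485.3 -162.8] circ [ 484.9 -167. ] [327. 242.  34.]
```

View pics/w7.png

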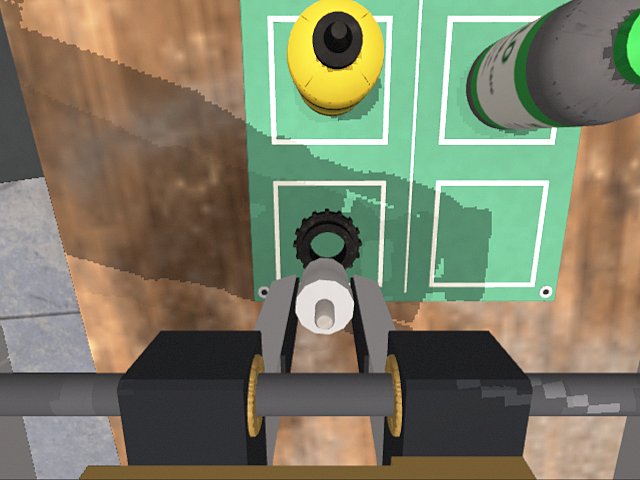

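The wrist view shows the cup ring centred near (327,242) and the held tool's disc at (324.5,306). Computing the offset between them.

Run:
```python
from h import *
st=manip.read_state(); w=manip.camera("wrist"); t=manip.camera("top")
print(ray(w,324.5,306,117.8,st)[:2].round(1), ray(w,327,242,20,st)[:2].round(1), ray(w,328,244,27,st)[:2].round(1))
for d in manip.masks_of(t,"lockring_tool")[:2]:
    v,u=np.nonzero(d["mask"]); print("top tool",d["conf"],len(u),u.mean(),v.mean(),ray(t,u.mean(),v.mean(),118)[:2].round(1))
g=w["pixels"]; m=(cv2.inRange(g,(170,170,170),(255,255,255)))[250:350,280:370]
c=max(cv2.findContours(m,0,1)[0],key=cv2.contourArea); print(cv2.minAreaRect(c),cv2.boundingRect(c))
```

```text
[ 483.3 -171.4] [ 485.8 -169.4] [ 486.4 -169. ]
((44.5, 56.5), (53.0, 57.0), 90.0) (16, 30, 58, 54)
```

```bash
python3 -m crank '[{"offset":[0.0025,0.002,-0.01],"spin":0},{"offset":[0.0025,0.002,-0.022],"spin":0},{"offset":[0.0025,0.002,-0.034],"spin":0},{"offset":[0.0025,0.002,-0.044],"spin":0},{"offset":[0.0025,0.002,-0.05],"spin":0},{"offset":[0.0025,0.002,-0.054],"spin":0},{"offset":[0.0025,0.002,-0.0555],"spin":0},{"offset":[0.0025,0.002,-0.056],"spin":0}]'
```

```text
clock: 20.33
eef_pos: [486.7, -172.7, 38.7]
eef_rot: [3.134, -0.001, 1.483]
wrist_force: [-0.3, -0.0, -0.9]
finger_gap: 24.7
```

```bash
python3 -m crank '[{"offset":[-0.0015,0.0005,0],"spin":0},{"offset":[-0.0015,0.0005,-0.001],"spin":0},{"offset":[-0.0015,0.0005,-0.002],"spin":0},{"offset":[-0.0015,0.0005,-0.003],"spin":0},{"offset":[-0.0015,0.0005,-0.003],"spin":0},{"offset":[-0.0015,0.0005,-0.003],"spin":0},{"offset":[-0.0015,0.0005,-0.003],"spin":0},{"offset":[-0.0015,0.0005,-0.003],"spin":0}]'
python3 look.py w8
```

```text
clock: 21.0
eef_pos: [485.2, -172.2, 35.8]
eef_rot: [3.134, -0.001, 1.483]
wrist_force: [-0.2, -0.2, -0.5]
finger_gap: 24.5
[ 485.2 -172.2   35.8] [ 1.796e+02 -1.000e-01  8.500e+01] 21.0 24.549800736916488
```

View pics/w8.png

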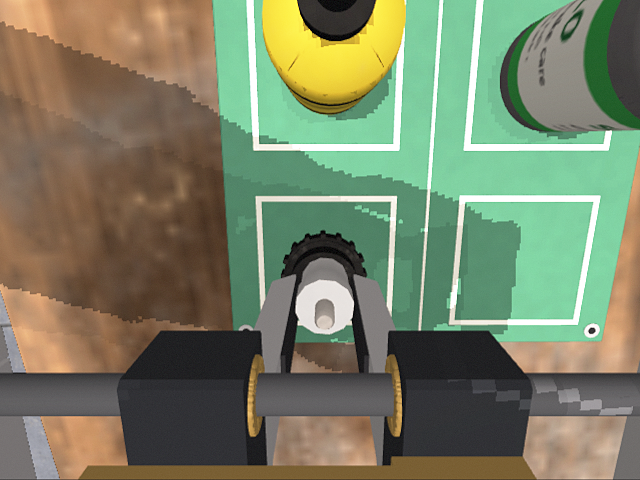

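Run:
```python
import cv2,numpy as np
from h import *
im=cv2.imread("pics/w8.png"); c=cv2.resize(im[220:345,260:390],None,fx=4.5,fy=4.5,interpolation=cv2.INTER_CUBIC); c=np.clip(255*(c/255.)**0.55,0,255).astype(np.uint8); cv2.imwrite("pics/w8c.png",c)
st=manip.read_state(); w=manip.camera("wrist")
for yc in (-174,-172,-170,-168):
    print(yc,[np.round((np.array(proj(w,X,st))-(260,220))*4.5) .tolist() for X in [(485.5,yc+12.5,27.5),(485.5,yc+17,27),(485.5,yc+23,18),(485.5,yc,61.5)]])
```

```text
-174 [[286.0, 203.0], [283.0, 163.0], [278.0, 90.0], [300.0, 443.0]]
-172 [[285.0, 186.0], [281.0, 146.0], [276.0, 74.0], [298.0, 423.0]]
-170 [[283.0, 169.0], [279.0, 129.0], [275.0, 57.0], [297.0, 404.0]]
-168 [[282.0, 152.0], [278.0, 111.0], [273.0, 40.0], [295.0, 384.0]]
```

View pics/w8c.png

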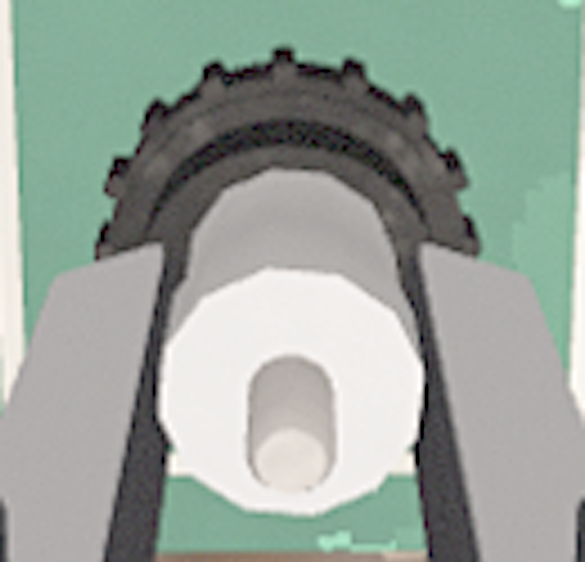

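The crop shows the neck's rear edge near row 146 and the tool's foot edge near row 167. The tool is therefore about 2 mm too far left, so I shift it 2 mm right, lower and release.

```bash
python3 -m crank '[{"offset":[0,-0.001,0],"spin":0},{"offset":[0,-0.002,0],"spin":0},{"offset":[0,-0.002,0],"spin":0},{"offset":[0,-0.002,-0.0005],"spin":0},{"offset":[0,-0.002,-0.0005],"spin":0},{"offset":[0,-0.002,-0.0005],"spin":0},{"offset":[0,-0.002,-0.0005],"spin":0},{"offset":[0,-0.002,-0.0005],"spin":0}]'
python3 -m crank '[{"offset":[0,0,0],"spin":0},{"offset":[0,0,0],"spin":0},{"offset":[0,0,0],"spin":0},{"offset":[0,0,0],"spin":0},{"offset":[0,0,0],"spin":0},{"offset":[0,0,0],"spin":0},{"offset":[0,0,0],"spin":0},{"offset":[0,0,0],"spin":0}]' 0.6
python3 -m crank '[{"offset":[0,0,0.02],"spin":0},{"offset":[0,0,0.05],"spin":0},{"offset":[0,0,0.09],"spin":0},{"offset":[0,0,0.13],"spin":0},{"offset":[0,0,0.16],"spin":0},{"offset":[0,0,0.17],"spin":0},{"offset":[0,0,0.17],"spin":0},{"offset":[0,0,0.17],"spin":0}]' 1
python3 look.py w9 lockring_tool:61 bb_cup:18
python3 - <<'E'
import cv2
im=cv2.imread("pics/w9.png"); cv2.imwrite("pics/w9c.png",cv2.resize(im[130:310,220:460],None,fx=3,fy=3,interpolation=cv2.INTER_CUBIC))
E
```

```text
clock: 21.77
eef_pos: [485.3, -174.2, 35.3]
eef_rot: [3.134, -0.001, 1.483]
wrist_force: [-1.0, 0.4, -0.2]
finger_gap: 24.5
clock: 22.43
eef_pos: [485.3, -174.2, 35.3]
eef_rot: [3.134, -0.001, 1.483]
wrist_force: [0.0, -0.3, -0.0]
finger_gap: 56.4
clock: 23.1
eef_pos: [485.0, -174.1, 204.4]
eef_rot: [3.135, -0.001, 1.483]
wrist_force: [-0.7, 0.4, -0.7]
finger_gap: 94.0
[ 485.  -174.1  204.4] [ 1.796e+02 -1.000e-01  8.500e+01] 23.1 94.00431120511405
lockring_tool 0.75 755 (np.int64(310), np.int64(203), np.int64(338), np.int64(235)) mean [ 485.8 -167.8] circ [ 485.7 -167.5] [324. 219.  17.]
bb_cup 0.74 955 (np.int64(299), np.int64(188), np.int64(346), np.int64(235)) mean [ 484.4 -164.4] circ [ 485.  -170.2] [323. 212.  24.]
```

View pics/w9c.png

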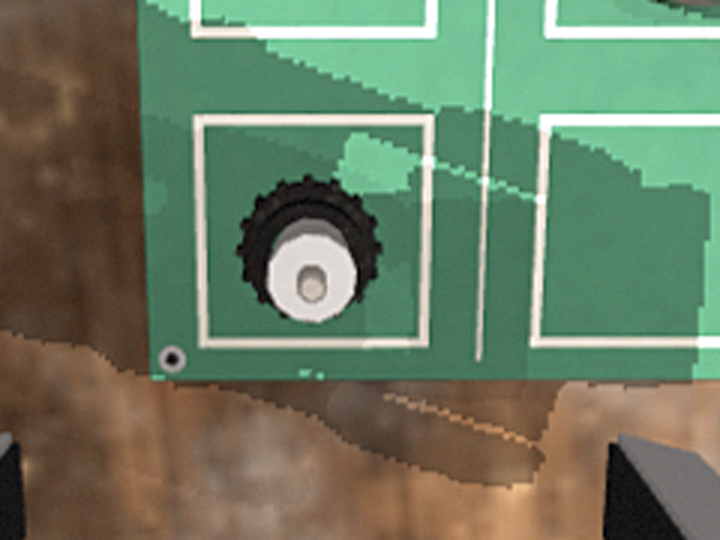

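The tool stands centred on the cup (disc at crop pixel (312,277)). The blue roll is next.

```bash
python3 -m crank '[{"offset":[0.003,0.035,0],"spin":0},{"offset":[0.006,0.075,0],"spin":0},{"offset":[0.009,0.115,0],"spin":0},{"offset":[0.012,0.155,0],"spin":0},{"offset":[0.015,0.195,0],"spin":0},{"offset":[0.018,0.235,0],"spin":0},{"offset":[0.021,0.27,0],"spin":0},{"offset":[0.024,0.305,0],"spin":0}]'
python3 -m crank '[{"offset":[0.003,0.035,0],"spin":0},{"offset":[0.006,0.065,0],"spin":0},{"offset":[0.007,0.085,0],"spin":0},{"offset":[0.008,0.1,0],"spin":0},{"offset":[0.008,0.102,0],"spin":0},{"offset":[0.008,0.102,0],"spin":0},{"offset":[0.008,0.102,0],"spin":0},{"offset":[0.008,0.102,0],"spin":0}]'
python3 look.py w10 blue_tape:19 spoke_key:9
python3 - <<'E'
from h import *
st=manip.read_state()
for n,z in [("wrist",19),("top",19)]:
    p=manip.camera(n); m=cv2.inRange(cv2.cvtColor(p["pixels"],cv2.COLOR_RGB2HSV),(105,120,60),(125,255,255))
    if n=="top": m[:,:180]=0;m[:,240:]=0;m[:220]=0;m[285:]=0
    c=max(cv2.findContours(m,0,1)[0],key=cv2.contourArea); (a,b),r=cv2.minEnclosingCircle(c); print(n,a,b,r,ray(p,a,b,z,st).round(1))
E
```

```text
clock: 23.92
eef_pos: [508.0, 133.0, 202.0]
eef_rot: [3.139, -0.002, 1.484]
wrist_force: [0.4, -0.4, 0.5]
finger_gap: 94.1
clock: 24.58
eef_pos: [516.2, 233.8, 202.0]
eef_rot: [3.139, -0.001, 1.482]
wrist_force: [-0.2, 0.6, 1.1]
finger_gap: 94.4
[516.2 233.8 202. ] [ 1.799e+02 -1.000e-01  8.490e+01] 24.5833 94.36275872453912
blue_tape 0.9 2657 (np.int64(294), np.int64(183), np.int64(359), np.int64(249)) mean [518.2 234.3] circ [518.2 234.7] [326. 216.  34.]
spoke_key 0.67 1273 (np.int64(294), np.int64(73), np.int64(332), np.int64(122)) mean [516.6 342.8] circ [517.9 339.6] [316.  98.  26.]
wrist 325.7871398925781 217.0629119873047 33.073692321777344 [517.8 234.2  19. ]
top 207.3709716796875 252.30645751953125 12.977961540222168 [516.1 231.   19. ]
```

```bash
python3 -m crank '[{"offset":[0.001,-0.001,-0.04],"spin":0},{"offset":[0.001,-0.001,-0.08],"spin":0},{"offset":[0.001,-0.001,-0.12],"spin":0},{"offset":[0.001,-0.001,-0.15],"spin":0},{"offset":[0.001,-0.001,-0.175],"spin":0},{"offset":[0.001,-0.001,-0.19],"spin":0},{"offset":[0.001,-0.001,-0.197],"spin":0},{"offset":[0.001,-0.001,-0.197],"spin":0}]'
python3 -m crank '[{"offset":[0,0,0],"spin":0},{"offset":[0,0,0],"spin":0},{"offset":[0,0,0],"spin":0},{"offset":[0,0,0],"spin":0},{"offset":[0,0,0],"spin":0},{"offset":[0,0,0],"spin":0},{"offset":[0,0,0],"spin":0},{"offset":[0,0,0],"spin":0}]' 0 25
```

```text
clock: 25.5
eef_pos: [516.6, 233.1, 4.0]
eef_rot: [3.141, -0.001, 1.483]
wrist_force: [-0.5, -0.4, -0.2]
finger_gap: 93.9
clock: 26.17
eef_pos: [516.9, 233.2, 4.5]
eef_rot: [3.14, -0.001, 1.483]
wrist_force: [-1.6, -0.3, 6.1]
finger_gap: 61.5
```

```bash
python3 -m crank '[{"offset":[0,0,0.02],"spin":0},{"offset":[0.003,-0.006,0.05],"spin":0},{"offset":[0.012,-0.027,0.07],"spin":0},{"offset":[0.024,-0.055,0.07],"spin":0},{"offset":[0.038,-0.085,0.07],"spin":0},{"offset":[0.052,-0.116,0.07],"spin":0},{"offset":[0.065,-0.145,0.07],"spin":0},{"offset":[0.078,-0.173,0.07],"spin":0}]'
python3 -m crank '[{"offset":[0.008,-0.018,0],"spin":0},{"offset":[0.014,-0.031,0],"spin":0},{"offset":[0.017,-0.038,0],"spin":0},{"offset":[0.0175,-0.039,-0.005],"spin":0},{"offset":[0.0175,-0.039,-0.015],"spin":0},{"offset":[0.0175,-0.039,-0.03],"spin":0},{"offset":[0.0175,-0.039,-0.045],"spin":0},{"offset":[0.0175,-0.039,-0.05],"spin":0}]'
```

```text
clock: 26.83
eef_pos: [595.2, 58.6, 74.5]
eef_rot: [3.14, -0.001, 1.483]
wrist_force: [0.1, -0.1, -1.5]
finger_gap: 61.4
clock: 27.5
eef_pos: [611.0, 21.0, 21.5]
eef_rot: [-3.139, -0.001, 1.484]
wrist_force: [-0.3, 0.4, -1.0]
finger_gap: 61.4
```

Now I lower to z ≈ 8, release, rise and go to the key.

```bash
python3 -m crank '[{"offset":[0.001,0,-0.004],"spin":0},{"offset":[0.001,0,-0.008],"spin":0},{"offset":[0.001,0,-0.011],"spin":0},{"offset":[0.001,0,-0.013],"spin":0},{"offset":[0.001,0,-0.0135],"spin":0},{"offset":[0.001,0,-0.0135],"spin":0},{"offset":[0.001,0,-0.0135],"spin":0},{"offset":[0.001,0,-0.0135],"spin":0}]'
python3 -m crank '[{"offset":[0,0,0],"spin":0},{"offset":[0,0,0],"spin":0},{"offset":[0,0,0],"spin":0},{"offset":[0,0,0],"spin":0},{"offset":[0,0,0],"spin":0},{"offset":[0,0,0],"spin":0},{"offset":[0,0,0],"spin":0},{"offset":[0,0,0],"spin":0}]' 0.85
python3 -m crank '[{"offset":[0,0,0.02],"spin":0},{"offset":[0,0,0.05],"spin":0},{"offset":[0,0,0.09],"spin":0},{"offset":[0,0,0.13],"spin":0},{"offset":[-0.005,0.02,0.16],"spin":0},{"offset":[-0.015,0.055,0.17],"spin":0},{"offset":[-0.025,0.095,0.17],"spin":0},{"offset":[-0.035,0.135,0.17],"spin":0}]' 1
python3 -m crank '[{"offset":[-0.01,0.035,0],"spin":0},{"offset":[-0.02,0.07,0],"spin":0},{"offset":[-0.03,0.105,0],"spin":0},{"offset":[-0.042,0.14,0],"spin":0},{"offset":[-0.052,0.165,0],"spin":0},{"offset":[-0.06,0.182,0],"spin":0},{"offset":[-0.06,0.182,0],"spin":0},{"offset":[-0.06,0.182,0],"spin":0}]'
python3 look.py w11 spoke_key:9
python3 - <<'E'
from h import *
st=manip.read_state(); p=manip.camera("wrist"); t=manip.camera("top")
m=cv2.inRange(p["pixels"],(150,0,0),(255,90,90)); c=max(cv2.findContours(m,0,1)[0],key=cv2.contourArea); (a,b),r=cv2.minEnclosingCircle(c); print("red",a,b,r,ray(p,a,b,9,st).round(1))
save(p,"key",(270,150,390,260),4)
m=cv2.inRange(cv2.cvtColor(t["pixels"],cv2.COLOR_RGB2HSV),(105,120,60),(125,255,255)); m[:,:270]=0;m[:,410:]=0;m[:185]=0;m[295:]=0
c=max(cv2.findContours(m,0,1)[0],key=cv2.contourArea); (a,b),r=cv2.minEnclosingCircle(c); print("blue",a,b,r,ray(t,a,b,22).round(1))
save(t,"t11",(250,180,480,320),3.4)
E
```

```text
clock: 28.17
eef_pos: [612.2, 20.9, 8.3]
eef_rot: [-3.14, -0.001, 1.484]
wrist_force: [0.1, 0.6, 0.2]
finger_gap: 61.2
clock: 28.83
eef_pos: [612.2, 20.9, 8.4]
eef_rot: [-3.14, -0.001, 1.484]
wrist_force: [0.7, -0.3, 0.5]
finger_gap: 80.0
clock: 29.5
eef_pos: [576.9, 157.0, 179.5]
eef_rot: [3.141, -0.002, 1.483]
wrist_force: [0.6, 0.9, -0.0]
finger_gap: 93.6
clock: 30.17
eef_pos: [516.6, 339.5, 179.4]
eef_rot: [3.142, -0.001, 1.484]
wrist_force: [0.8, -1.0, -0.4]
finger_gap: 94.1
[516.6 339.5 179.4] [ 1.8e+02 -1.0e-01  8.5e+01] 30.1667 94.13253277990853
spoke_key 0.78 1154 (np.int64(305), np.int64(196), np.int64(342), np.int64(240)) mean [516.5 343.6] circ [517.3 340.5] [325. 219.  23.]
red 322.5636901855469 213.2515869140625 18.813608169555664 [515.9 344.5   9. ]
blue 300.17608642578125 212.7596435546875 12.933246612548828 [609.6  20.6  22. ]
```

View pics/key.png

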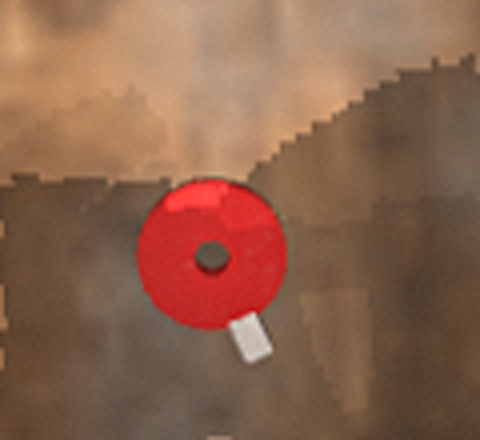

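```bash
python3 -m crank '[{"offset":[0,0.0035,-0.04],"spin":0},{"offset":[0,0.0035,-0.08],"spin":0},{"offset":[0,0.0035,-0.115],"spin":0},{"offset":[0,0.0035,-0.14],"spin":0},{"offset":[0,0.0035,-0.16],"spin":0},{"offset":[0,0.0035,-0.172],"spin":0},{"offset":[0,0.0035,-0.176],"spin":0},{"offset":[0,0.0035,-0.176],"spin":0}]'
python3 -m crank '[{"offset":[0,0,0],"spin":0},{"offset":[0,0,0],"spin":0},{"offset":[0,0,0],"spin":0},{"offset":[0,0,0],"spin":0},{"offset":[0,0,0],"spin":0},{"offset":[0,0,0],"spin":0},{"offset":[0,0,0],"spin":0},{"offset":[0,0,0],"spin":0}]' 0 20
```

```text
clock: 31.03
eef_pos: [517.7, 341.0, 3.3]
eef_rot: [-3.141, -0.001, 1.48]
wrist_force: [0.4, -0.1, 0.1]
finger_gap: 94.0
clock: 31.7
eef_pos: [517.7, 341.0, 3.4]
eef_rot: [-3.141, -0.001, 1.481]
wrist_force: [-0.3, -0.7, -0.1]
finger_gap: 43.7
```

```bash
python3 -m crank '[{"offset":[0,0,0],"spin":0},{"offset":[0,0,0],"spin":0},{"offset":[0,0,0],"spin":0},{"offset":[0,0,0],"spin":0},{"offset":[0,0,0],"spin":0},{"offset":[0,0,0],"spin":0},{"offset":[0,0,0],"spin":0},{"offset":[0,0,0],"spin":0}]' 0 20
```

```text
clock: 32.37
eef_pos: [517.6, 341.0, 3.4]
eef_rot: [-3.141, -0.001, 1.481]
wrist_force: [-0.7, 0.5, 0.8]
finger_gap: 32.9
```

```bash
python3 -m crank '[{"offset":[0,0,0.02],"spin":0},{"offset":[0,0,0.055],"spin":0},{"offset":[0.002,-0.01,0.09],"spin":0},{"offset":[0.005,-0.03,0.125],"spin":0},{"offset":[0.008,-0.055,0.155],"spin":0},{"offset":[0.013,-0.085,0.18],"spin":0},{"offset":[0.018,-0.12,0.187],"spin":0},{"offset":[0.024,-0.158,0.187],"spin":0}]'
python3 -m crank '[{"offset":[0.006,-0.038,0],"spin":0},{"offset":[0.011,-0.076,0],"spin":0},{"offset":[0.017,-0.114,0],"spin":0},{"offset":[0.022,-0.152,0],"spin":0},{"offset":[0.028,-0.19,0],"spin":0},{"offset":[0.034,-0.228,0],"spin":0},{"offset":[0.039,-0.264,0],"spin":0},{"offset":[0.043,-0.298,0],"spin":0}]'
python3 -m crank '[{"offset":[0.003,-0.025,0],"spin":0},{"offset":[0.006,-0.045,0],"spin":0},{"offset":[0.008,-0.058,-0.005],"spin":0},{"offset":[0.008,-0.062,-0.03],"spin":0},{"offset":[0.008,-0.062,-0.065],"spin":0},{"offset":[0.008,-0.062,-0.1],"spin":0},{"offset":[0.008,-0.062,-0.13],"spin":0},{"offset":[0.008,-0.062,-0.14],"spin":0}]'
python3 look.py w12
```

```text
clock: 33.03
eef_pos: [542.3, 182.3, 193.2]
eef_rot: [3.138, -0.003, 1.482]
wrist_force: [1.1, 0.4, -0.4]
finger_gap: 32.9
clock: 33.7
eef_pos: [585.3, -117.9, 193.2]
eef_rot: [3.138, -0.003, 1.481]
wrist_force: [0.4, 0.4, -1.2]
finger_gap: 33.0
clock: 34.37
eef_pos: [591.1, -178.7, 48.2]
eef_rot: [-3.139, -0.004, 1.482]
wrist_force: [-1.3, 0.6, -0.3]
finger_gap: 33.0
[ 591.1 -178.7   48.2] [-179.9   -0.2   84.9] 34.3667 32.984794229282926
```

I've used up my picture views, so I go on by numbers alone.

```bash
python3 -m crank '[{"offset":[0.001,0.002,-0.012],"spin":0},{"offset":[0.001,0.002,-0.023],"spin":0},{"offset":[0.001,0.002,-0.032],"spin":0},{"offset":[0.001,0.002,-0.038],"spin":0},{"offset":[0.001,0.002,-0.0405],"spin":0},{"offset":[0.001,0.002,-0.0415],"spin":0},{"offset":[0.001,0.002,-0.0415],"spin":0},{"offset":[0.001,0.002,-0.0415],"spin":0}]'
```

```text
clock: 35.08
eef_pos: [592.7, -177.0, 7.8]
eef_rot: [-3.14, -0.004, 1.482]
wrist_force: [-0.8, -0.3, -0.2]
finger_gap: 32.9
```

```bash
python3 -m crank '[{"offset":[0,0,-0.001],"spin":0},{"offset":[0,0,-0.001],"spin":0},{"offset":[0,0,-0.001],"spin":0},{"offset":[0,0,-0.001],"spin":0},{"offset":[0,0,-0.001],"spin":0},{"offset":[0,0,-0.001],"spin":0},{"offset":[0,0,-0.001],"spin":0},{"offset":[0,0,-0.001],"spin":0}]'
python3 -m crank '[{"offset":[0,0,0],"spin":0},{"offset":[0,0,0],"spin":0},{"offset":[0,0,0],"spin":0},{"offset":[0,0,0],"spin":0},{"offset":[0,0,0],"spin":0},{"offset":[0,0,0],"spin":0},{"offset":[0,0,0],"spin":0},{"offset":[0,0,0],"spin":0}]' 0.7
python3 -m crank '[{"offset":[0,0,0.02],"spin":0},{"offset":[0,0,0.055],"spin":0},{"offset":[0,0,0.09],"spin":0},{"offset":[0,0,0.13],"spin":0},{"offset":[0,0,0.17],"spin":0},{"offset":[0,0,0.2],"spin":0},{"offset":[0,0,0.22],"spin":0},{"offset":[0,0,0.23],"spin":0}]'
python3 look.py w13 spoke_key:12 lockring_tool:61 bb_cup:18
cat > fin.py <<'E'
from h import *
t=manip.camera("top"); r=mat_pose(t); print(r,cells(r[0],np.radians(r[2]-90)))
for n,z in [("grease_jar",73),("bb_cup",18),("lockring_tool",37),("blue_tape",22),("spoke_key",12),("chain_lube",115),("sealant",125)]:
    for d in manip.masks_of(t,n)[:2]:
        v,u=np.nonzero(d["mask"]); print(n,round(d["conf"],2),len(u),(u.min(),u.max(),v.min(),v.max()),ray(t,u.mean(),v.mean(),z)[:2].round(1))
E
python3 fin.py
```

```text
clock: 35.75
eef_pos: [592.7, -176.9, 6.8]
eef_rot: [-3.14, -0.004, 1.482]
wrist_force: [0.4, 0.0, -0.2]
finger_gap: 32.8
clock: 36.42
eef_pos: [592.7, -177.0, 6.8]
eef_rot: [-3.14, -0.004, 1.482]
wrist_force: [0.5, 0.1, 0.2]
finger_gap: 65.4
clock: 37.08
eef_pos: [593.2, -177.1, 240.2]
eef_rot: [3.139, -0.003, 1.482]
wrist_force: [0.2, -1.2, -0.9]
finger_gap: 65.9
[ 593.2 -177.1  240.2] [179.8  -0.2  84.9] 37.0833 65.86982711463912
spoke_key 0.93 868 (np.int64(308), np.int64(189), np.int64(339), np.int64(228)) mean [ 593.5 -174.5] circ [ 594.3 -177.4] [325. 209.  20.]
lockring_tool 0.69 757 (np.int64(195), np.int64(204), np.int64(227), np.int64(233)) mean [ 489.2 -167.9] circ [ 490.  -168.7] [212. 219.  18.]
bb_cup 0.69 864 (np.int64(200), np.int64(191), np.int64(243), np.int64(234)) mean [ 493.  -167.7] circ [ 486.6 -170.5] [220. 213.  23.]
((551.2365112304688, -40.708412170410156), (233.000244140625, 219.1111602783203), 84.70577239990234) {'nl': array([505.7,  63.9]), 'nr': array([ 487.2, -135.2]), 'fl': array([615.2,  53.8]), 'fr': array([ 596.8, -145.4]), 'nm': array([496.5, -35.6]), 'fm': array([606. , -45.8])}
grease_jar 0.88 480 (np.int64(283), np.int64(306), np.int64(245), np.int64(270)) [501.3  31.1]
blue_tape 0.56 414 (np.int64(288), np.int64(313), np.int64(199), np.int64(226)) [610.3  19.2]
blue_tape 0.48 6081 (np.int64(272), np.int64(380), np.int64(189), np.int64(287)) [553.7 -25.9]
chain_lube 0.73 357 (np.int64(330), np.int64(350), np.int64(251), np.int64(272)) [490.3 -65.2]
sealant 0.93 631 (np.int64(333), np.int64(358), np.int64(197), np.int64(227)) [594.2 -76.4]
sealant 0.68 591 (np.int64(202), np.int64(232), np.int64(292), np.int64(321)) [392.2 188.3]
```

```bash
python3 -m crank '[{"offset":[-0.02,0.035,0.01],"spin":0},{"offset":[-0.035,0.075,0.01],"spin":0},{"offset":[-0.05,0.11,0.01],"spin":0},{"offset":[-0.065,0.15,0.01],"spin":0},{"offset":[-0.08,0.185,0.01],"spin":0},{"offset":[-0.095,0.225,0.01],"spin":0},{"offset":[-0.11,0.26,0.01],"spin":0},{"offset":[-0.125,0.295,0.01],"spin":0}]'
python3 -m crank '[{"offset":[-0.01,0.035,0],"spin":0},{"offset":[-0.02,0.07,0],"spin":0},{"offset":[-0.03,0.105,0],"spin":0},{"offset":[-0.04,0.14,0],"spin":0},{"offset":[-0.05,0.17,0],"spin":0},{"offset":[-0.06,0.19,0],"spin":0},{"offset":[-0.06,0.2,0],"spin":0},{"offset":[-0.06,0.2,0],"spin":0}]'
python3 fin.py
python3 - <<'E'
from h import *
s=manip.camera("scene")
for n in ["lockring_tool","bb_cup","grease_jar","chain_lube","sealant","blue_tape","spoke_key","black_tape","oil_bottle"]:
    print(n,[(np.round(d["location"]).tolist(),round(d["conf"],2)) for d in manip.search_frame(s,n)][:2])
E
```

```text
clock: 38.35
eef_pos: [466.5, 119.7, 246.5]
eef_rot: [-3.14, -0.004, 1.482]
wrist_force: [-0.1, 0.4, -0.7]
finger_gap: 65.8
clock: 39.02
eef_pos: [406.2, 321.1, 246.4]
eef_rot: [-3.14, -0.004, 1.484]
wrist_force: [-0.5, -0.2, -0.4]
finger_gap: 65.6
((548.5269775390625, -73.42387390136719), (299.1344909667969, 218.8914031982422), 84.89676666259766) {'nl': array([502.6,  31.1]), 'nr': array([ 484.8, -168.1]), 'fl': array([612.2,  21.3]), 'fr': array([ 594.4, -177.9]), 'nm': array([493.7, -68.5]), 'fm': array([603.3, -78.3])}
grease_jar 0.83 519 (np.int64(282), np.int64(306), np.int64(245), np.int64(270)) [501.8  30.8]
bb_cup 0.7 198 (np.int64(374), np.int64(393), np.int64(259), np.int64(278)) [ 481.  -166.6]
bb_cup 0.69 170 (np.int64(377), np.int64(393), np.int64(215), np.int64(229)) [ 591.3 -173.7]
blue_tape 0.78 344 (np.int64(289), np.int64(313), np.int64(200), np.int64(226)) [609.8  19.1]
spoke_key 0.48 187 (np.int64(377), np.int64(394), np.int64(215), np.int64(229)) [ 592.4 -176.2]
chain_lube 0.92 336 (np.int64(331), np.int64(350), np.int64(251), np.int64(272)) [489.8 -66.1]
sealant 0.98 611 (np.int64(333), np.int64(358), np.int64(197), np.int64(227)) [594.3 -76.3]
sealant 0.18 153 (np.int64(378), np.int64(393), np.int64(216), np.int64(228)) [ 573.4 -160. ]
lockring_tool [([482.0, -169.0, 60.0], 0.56)]
bb_cup [([473.0, -179.0, 12.0], 0.52)]
grease_jar [([489.0, 29.0, 60.0], 0.94)]
chain_lube [([480.0, -75.0, 71.0], 0.83)]
sealant [([586.0, -89.0, 81.0], 0.89), ([473.0, -176.0, 14.0], 0.21)]
blue_tape [([603.0, 21.0, 24.0], 0.92)]
spoke_key [([592.0, -175.0, 9.0], 0.6)]
black_tape [([390.0, 205.0, 17.0], 0.84)]
oil_bottle [([561.0, -360.0, 87.0], 0.88), ([471.0, -179.0, 12.0], 0.35)]
```

```bash
python3 -c "
from cell import manip
print(manip.sign_off())"
```

```text
the job is handed in; nothing more can be done
None
```

The mat is set out and the job was handed in at about 39 s on the robot's clock, well under the 131 s limit. The chain-oil bottle stands in the near row and the sealant in the far row. I placed things in the order you gave: grease jar near left, cup near right, lockring tool on the cup, blue tape roll far left, spoke key far right.

**Last checks, arm clear of the mat:**

| Thing | Distance from the middle of its place |
|---|---|
| Grease jar | within 1 mm |
| Blue tape roll | 2–3 mm |
| Spoke key | 1–2 mm |
| Bottom-bracket cup | about 2–3 mm right of the middle, left as is |
| Lockring tool | upright and visually centred on the cup; the scene camera still finds its top at z = 60 mm |

- **Left alone:** the two bottles, the black tape roll and the white oil bottle read within about 3 mm of where they started.
- **Forces:** the wrist force I read after each move stayed at about 6 N or less.

**Where checks disagreed or failed:**
- **Cameras:** the wrist and top cameras differed by 1–4 mm, mostly in y, so I took values in between.
- **Final masks:** the top view gave no lockring tool mask, and it also labelled the key as a second cup.
- **Key placing:** the picture allowance ran out just before the key went down, so its placing and all the final checks are by numbers only.

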